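# Set a sign blank overhanging the engraver's bed and swing the hold-down across

### The arm

A 7-joint arm with a two-finger parallel gripper is mounted at the origin on the work surface. World frame = base frame: x ahead of the robot, y to its left, z up, the work surface at z = 0. Lengths are in m, angles in degrees, forces in N, time in s.
With the tool pointing down it reaches from about 0.4 to 0.9 m from the base axis. Payload 5.6 kg.
Tool frame: the origin (TCP) lies midway between the tips of the shut fingers; the grasp point (between the pads) lies 19 mm behind it; z points along the fingers, y is the line along which they close (so a half turn about z gives the same grasp; the last joint's range is limited). The gripper opens to 92 mm and grips with 3 to 60 N. Pads are 20 mm wide; open, the fingers measure 128 mm over their backs; the gripper's body (75 mm by 189 mm) begins 69 mm behind the grasp point.
Start: joints at [-77.292, 26.786, -0.665, 91.828, 0.344, 61.387, -3.226], TCP at [0.17, 0.627, 0.215] pointing down, gripper open.
Joint ranges: [-144.91, 144.91], [-17.63, 115.5], [-89.93, 88.59], [15.96, 139.68], [-74.01, 254.01], [8.47, 105.57], [-167.45, 167.45]. Speed limits (degrees/s): [147.25, 147.25, 180, 180, 180, 180, 180].

### API

Orientations are given as [roll, pitch, yaw] about the fixed x, y, z axes, in that order (R = Rz(yaw) Ry(pitch) Rx(roll)).
In Python, from station import bot, eyes, nets gives the robot as it stands.
- The arm moves only by the tool drive_tool, never from a script. Its argument "deltas" is a list of rows, each a list of 3 entries, a list of its own where there are three numbers: the shift along the tool's x, y, z normalised to -1 to 1, where 1 is 0.75 m, then the turn, a rotation vector about the tool's x, y, z normalised to -1 to 1, where 1 is pi/2 rad, then the closure, from -1 (fully open) to 1 (shut). In form: [[[dx, dy, dz], [rx, ry, rz], hand], ...]. A call has 1 to 8 rows; each row is the pose to reach, as a shift and turn from the pose commanded when the call began, along the tool's axes at that moment; what a row does not reach only later rows make up. A row lasts 1/10 s, in which the tool goes at most 50 mm and 8.59 degrees, less where a joint would pass 70% of its speed; a pose out of reach is approached as far as the arm can. A call with a number of a shift or a turn outside -1 to 1 is refused whole. A call with a gripper value outside its range is refused whole. The fingers move at their own pace and stop on an object; "force" is the grip in N (left out, the last holds). Time passes only in rows, so rows that repeat a pose let the fingers close. It gives the time, the measured TCP pose, the force, the opening and the grip force at its end, in the units of the state.
- bot.get_state(): the state, without advancing time (a new reading comes with each control period).
- eyes.camera(name): name is "side" or "top" or "wrist"; returns the picture (420x560x3 uint8, red, green, blue); there is no depth.
- eyes.camera_info(name): a dict with "K" (3x3 intrinsics, pixels), "k1" (the pictures are not rectified: a ray, as slopes to the right and down, at radius r is drawn at 1 + k1 r^2 times it, then the intrinsics apply), "world_from_camera" (4x4, takes a point from camera to world coordinates). Camera axes: x right, y down, z forward; pixel columns grow to the right and rows downward; lengths in m; the calibration is good to about 2 mm. A picture is of the moment at which its call begins: read the wrist's pose just before it. camera_info takes no time and is no camera call; for the wrist camera it gives the pose at the moment of the call.
- bot.sign_off(): hands the job in; it is judged then, once.
Trained networks look in the newest picture that a camera, given by its name, has taken for a name from the list of things; names that differ only in an ending like _2 or _b are one class to them, and where a whole thing is asked for, a point or a joint stands for the part that bears it (a point fixed in the world has none). Each returns a list of dicts, best first, with "score" (0 to 1); they miss things now and then, are a little off and sometimes report something else, mostly with a low value. They report only what shows in the picture. A call takes as long as a camera call. They do not tell look-alikes from the thing itself.
- nets.recognise(camera, thing): "rect" ([centre column, centre row, width, height] in pixels, round what is visible of it).
- nets.silhouettes(camera, thing): "mask" (420x560 bool, what is visible of it) and "rect" ([centre column, centre row, width, height] in pixels, round what is visible of it).
- nets.place_of(camera, thing): "pixel" ([column, row] in pixels: a listed point, or the origin of a listed thing).
The state is a dict: "time": time; "qpos": joint angles; "dq": joint speeds; "effort": joint torques, N m; "position": TCP position; "ee_rot": TCP orientation; "ft_force": force on the tool from outside, world axes, zero at the start; "ft_torque": the same for the moment, N m; "grip_width": finger opening in m; "finger_force": force on a finger pad.
Only numpy, scipy, OpenCV 4.12 (cv2) and the standard library are available. Lean on these libraries where they do the work, as an engineer would, in place of code of your own. Each camera call takes 0.05 s, during which the arm holds its last target. There are 200 camera calls.

### The job

Slide the flat aluminium sign blank along the engraver's raised bed, away from the robot, until 30 mm of it sticks out over the bed's far edge (the line scored across the blank is then right above that edge) and it sits square to the edge. Then push the hold-down arm's black knob around until the arm lies fully across the bed with the knob over the blank, and come clear. Only push with the fingertips: do not lift or tip the blank, and leave everything else where it is.

Things in the scene. Friction and masses are not known exactly. Their poses are not given: they have to be found in the camera images.
- bed: engraver's work bed, a fixed dark steel plate on a cream base, 260 mm (its x) x 320 mm (its y), top 45 mm above the table. Origin: centre of its underside, on the table. Its x axis points away from the robot (turned up to about 20 degrees either way), so its far edge is the line x = +0.130 in its frame; y to the left, z up. The hold-down arm's pivot stands at x = 0.080, y = 0.130 in its frame. Dark slots across the top are only drawn and do not catch.
- blank: loose flat aluminium plate, 120 mm (its x) x 100 mm (its y) x 6 mm thick, about 0.2 kg, lying on the bed, turned up to about 17 degrees to it and not yet overhanging. Origin: centre of its underside; x points towards the far edge, z up. A thin dark line is scored across its top at x = +0.030, 30 mm from its far end. When 30 mm overhang, its origin is at x = +0.100 in the bed's frame.
- clamp (a joint): hold-down arm, a steel bar swinging level about an upright pivot on the bed's left side. 0: it points back along the bed's -x; it grows anticlockwise seen from above, rad; at 1.571 (its stop) it lies fully across the bed, along -y. It starts between 0 and 0.2. Stiff hinge: about 1 N at the knob moves it and it stays where left. The bar is 18 mm wide, from 10 to 20 mm above the bed's top (foot under its end 8 mm), so it passes over the blank.
- clamp_knob (a point): half-way up the upright black knob near the bar's free end, 115 mm from the pivot: a post 16 mm across, from 20 to 58 mm above the bed's top; the point is 39 mm above the bed's top. The bar goes on 10 mm beyond the knob's axis.
- collet: brass collet, round, 24 mm across, 40 mm tall, standing on the bed's right part (bed y about -0.125). Origin: centre of its underside. Leave alone.
- pen: white and grey pen, 138 mm long, 12 mm thick, lying on the bed along its right side (bed y about -0.135). Origin: centre of its underside. Leave alone.
- oil: clear bottle with a black cap, 50 mm across, 120 mm tall, on the table right of the bed. Origin: centre of its underside. Leave alone.
- driver: screwdriver lying on the table left of the bed. Origin: centre of its underside. Leave alone.
- brush: brush lying on the table left of the bed. Origin: centre of its underside. Leave alone.
- mug: white mug with a handle, 80 mm across, 90 mm tall, on the table right of the bed, beyond the bottle. Origin: centre of its underside. Leave alone.
Things that resemble listed ones, but are neither listed nor needed, are in the scene too. What is meant by the blank is not pink or purple, and is the larger of those in its own colour.

How it is judged (in metres and radians):
On the way, in this order (a step that is already met when the one before it is completed fails the run):
1. the blank overhangs the far edge by 30 mm, square to it, flat and at rest (x of blank in the frame of bed between 0.093 and 0.107 m and angle between the x axis of blank and the x axis of bed, either way round below 0.12 rad and z of blank in the frame of bed between 0.042 and 0.048 m and angle between blank's own z axis and vertical below 0.05 rad and linear speed of blank below 0.01 m/s), for 0.2 s.
2. the hold-down arm is swung fully across (value of joint clamp above 1.4 rad), for 0.2 s.
At the end, for the whole second after the job is handed in: The blank lies flat and still on the bed with 30 mm (within 7 mm) beyond the far edge, square to it within 0.12 rad; the hold-down arm stands at more than 1.4 rad with its knob above the blank (all of step 1 and value of joint clamp above 1.4 rad and x of clamp_knob in the frame of blank between -0.06 and 0.06 m and y of clamp_knob in the frame of blank between -0.05 and 0.05 m); the robot touches nothing.
It fails at once if the blank is lifted or tipped (z of blank in the frame of bed above 0.053 m or z of blank in the frame of bed below 0.038 m or angle between blank's own z axis and vertical above 0.15 rad).
It fails at once if a bystander is moved more than 15 mm (distance of any of collet, pen, oil, driver, brush, mug from where it was at the start of the episode above 0.015 m).
It also fails if it takes over 58 s, if anything falls off the work surface, if the arm or the gripper's body presses on something with over 40 N, if the wrist force passes 120 N, or if a joint passes its speed limit or range.

## Working session

There is one attempt and no reset: what is moved stays moved. The work goes in short steps, Python scripts to look and compute and a tool call to move; the robot and the scene stay as the last step left them, time stands still between calls to the robot, and variables do not carry over. Pictures are saved under pics/ and viewed, at most 10 in all, crops included, and the job is handed in when it is done.

Besides the shell and the picture viewer there is one more tool, called after "Request:" as name(argument=value, ...) on one line, values as JSON. drive_tool: Moves the arm, as the interface text tells. Scaled input: -1 to 1 covers 0.75 m each way for a shift and pi/2 rad each way for a turn. Its arguments: {"type":"object","properties":{"deltas":{"type":"array"},"force":{"type":"number"}},"required":["deltas"]}

```bash
mkdir -p pics; ls
cat > h.py <<'E'
import numpy as np, cv2
from station import bot, eyes, nets
def ray(cam,px,info=None):
    i=info or eyes.camera_info(cam);K=np.array(i["K"],float);k1=i["k1"]
    d=cv2.undistortPoints(np.array([[px]],float),K,np.array([k1,0,0,0,0.]))[0,0]
    T=np.array(i["world_from_camera"]);return T[:3,3],T[:3,:3]@np.array([d[0],d[1],1])
def at(cam,px,z,info=None):
    o,d=ray(cam,px,info);return o+d*(z-o[2])/d[2]
def proj(cam,P,info=None):
    i=info or eyes.camera_info(cam);T=np.linalg.inv(np.array(i["world_from_camera"]))
    P=np.atleast_2d(P)@T[:3,:3].T+T[:3,3]
    return cv2.projectPoints(P,np.zeros(3),np.zeros(3),np.array(i["K"],float),np.array([i["k1"],0,0,0,0.]))[0][:,0]
def save(cam,n):
    im=eyes.camera(cam);cv2.imwrite(f"pics/{n}.png",im[:,:,::-1]);return im
E
python3 - <<'E'
from h import *
np.set_printoptions(precision=3,suppress=True)
s=bot.get_state();print(s["time"],s["position"],s["ee_rot"],s["grip_width"])
a=save("top","top0");b=save("side","side0")
for c in("top","side"):
    i=eyes.camera_info(c);print(c,i["k1"],np.array(i["world_from_camera"]))
    for t in("bed","blank","clamp_knob"):
        for r in nets.place_of(c,t)[:4]:print(c,t,r["score"],np.round(r["pixel"],1),at(c,r["pixel"],{"bed":0,"blank":.045,"clamp_knob":.084}[t]))
E
```

```text
pics
0.0 [0.17  0.627 0.214] [-179.899    0.006  164.821] 0.09194683802784102
top -0.14207449083692303 [[ 0.003 -0.983  0.185  0.227]
 [-1.    -0.004 -0.001  0.056]
 [ 0.002 -0.185 -0.983  1.543]
 [ 0.     0.     0.     1.   ]]
top bed 0.55 [303.3 205.6] [ 0.521 -0.017  0.   ]
top blank 0.83 [209.5 208.9] [0.501 0.291 0.045]
top blank 0.82 [313.6 199.3] [ 0.534 -0.049  0.045]
top blank 0.73 [386.  223.7] [ 0.454 -0.285  0.045]
top blank 0.65 [229.1 264.8] [0.319 0.223 0.045]
top clamp_knob 0.68 [271.3 200.9] [0.52  0.089 0.084]
top clamp_knob 0.62 [343.4 228. ] [ 0.434 -0.139  0.084]
side 0.03950891365555033 [[ 0.902 -0.311  0.301  0.03 ]
 [-0.433 -0.654  0.62  -0.961]
 [ 0.004 -0.689 -0.725  1.228]
 [ 0.     0.     0.     1.   ]]
side bed 0.73 [303.7 235.6] [ 0.536 -0.027  0.   ]
side blank 0.89 [210.4 200.2] [0.316 0.2   0.045]
side blank 0.83 [305.  229.9] [ 0.532 -0.043  0.045]
side blank 0.69 [254.1 174.2] [0.49  0.253 0.045]
side blank 0.64 [323.6 309.6] [ 0.449 -0.315  0.045]
side clamp_knob 0.86 [286.7 194.7] [0.53  0.082 0.084]
```

View pics/top0.png

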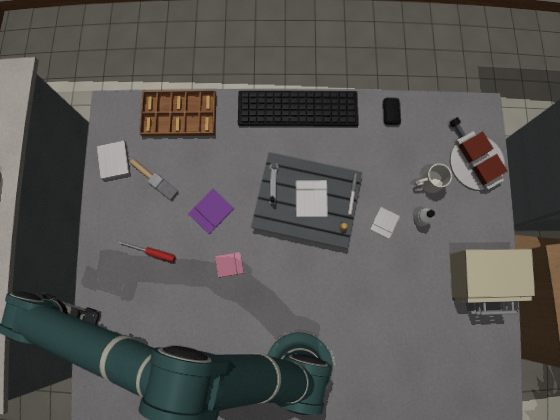

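View pics/side0.png

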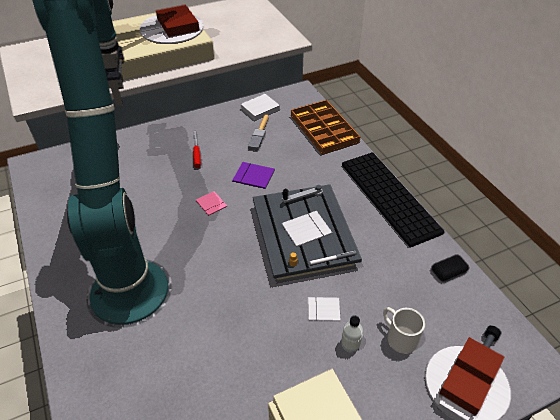

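The top picture shows the bed at about (307,200). The blank candidates are white (312,199) on the bed, white (385,222) on the table, white (112,160) far left, purple (211,211) and pink (229,265). Only (312,199) lies on the bed and is the larger of the white ones beside it. I'll confirm that in a crop and fit the poses.

```bash
cat >> h.py <<'E'
from scipy.optimize import minimize
def box(p,sx,sy,z0,z1):
    c,s=np.cos(p[2]),np.sin(p[2])
    return np.array([[p[0]+c*x-s*y,p[1]+s*x+c*y,z] for x in(-sx/2,sx/2) for y in(-sy/2,sy/2) for z in(z0,z1)])
def fit(masks,p0,sx,sy,z0,z1):
    infos={c:eyes.camera_info(c) for c in masks}
    def cost(p):
        t=0
        for c,m in masks.items():
            h=cv2.convexHull(proj(c,box(p,sx,sy,z0,z1),infos[c]).astype(np.float32))
            big=np.zeros((1680,2240),np.uint8);cv2.fillConvexPoly(big,np.round((h+.5)*4-.5).astype(int),1)
            g=cv2.resize(big.astype(np.float32),(560,420),interpolation=cv2.INTER_AREA)
            t+=1-np.minimum(g,m).sum()/np.maximum(g,m).sum()
        return t
    r=minimize(cost,p0,method="Nelder-Mead",options=dict(initial_simplex=np.array(p0)+np.array([[0,0,0],[.01,0,0],[0,.01,0],[0,0,.1]]),xatol=1e-4,fatol=1e-5))
    return r.x,r.fun
def mask(c,t,near):
    rs=nets.silhouettes(c,t);r=min(rs,key=lambda r:np.hypot(r["rect"][0]-near[0],r["rect"][1]-near[1]))
    m=r["mask"].astype(np.uint8)
    cs,_=cv2.findContours(m,cv2.RETR_EXTERNAL,cv2.CHAIN_APPROX_NONE);h=cv2.convexHull(max(cs,key=cv2.contourArea))
    o=np.zeros_like(m);cv2.fillConvexPoly(o,h,1);return o.astype(np.float32)
def rel(b,p):
    d=np.array(p[:2])-b[:2];c,s=np.cos(b[2]),np.sin(b[2]);return np.array([c*d[0]+s*d[1],-s*d[0]+c*d[1]])
def wld(b,p):
    c,s=np.cos(b[2]),np.sin(b[2]);return np.array([b[0]+c*p[0]-s*p[1],b[1]+s*p[0]+c*p[1]])
E
python3 - <<'E'
from h import *
np.set_printoptions(precision=4,suppress=True)
a=eyes.camera("top");b=eyes.camera("side")
M={}
for t,n in(("bed",((307,200),(305,232))),("blank",((312,199),(305,229)))):
    M[t]={"top":mask("top",t,n[0]),"side":mask("side",t,n[1])}
for t,arg in(("bed",(.26,.32,0,.045)),("blank",(.12,.1,.045,.051))):
    for cs in(("top",),("side",),("top","side")):
        p,f=fit({c:M[t][c] for c in cs},[.53,-.03,-.2 if t=="bed" else 0],*arg);print(t,cs,p,f)
        if t=="bed":B=p
        else:print(" rel",rel(B,p),p[2]-B[2])
pv=wld(B,(.08,.13))
for c,px in(("top",(271.3,200.9)),("side",(286.7,194.7))):
    k=rel(B,at(c,px,.084));print("knob",k,np.arctan2(*( (k-[.08,.13])*[1,1])[::-1])+np.pi,np.linalg.norm(k-[.08,.13]))
im=np.hstack([cv2.resize(a[140:260,235:375],(560,480),interpolation=3)])
cv2.imwrite("pics/crop0.png",im[:,:,::-1])
np.save("bed.npy",B)
E
```

```text
bed ('top',) [ 0.5378 -0.0268 -0.2151] 0.046648263931274414
bed ('side',) [ 0.5418 -0.0159 -0.212 ] 0.02269566059112549
bed ('top', 'side') [ 0.5403 -0.0199 -0.2089] 0.09886324405670166
blank ('top',) [ 0.5377 -0.043   0.003 ] 0.020495176315307617
 rel [ 0.0022 -0.0232] 0.2119067878004362
blank ('side',) [ 0.5369 -0.0405  0.0335] 0.05334794521331787
 rel [ 0.001  -0.0208] 0.24242814077168903
blank ('top', 'side') [ 0.5375 -0.0419  0.0256] 0.09348124265670776
 rel [ 0.0019 -0.0221] 0.23452908378037415
knob [-0.0422  0.1022] 0.2237921732907857 0.12528772718593892
knob [-0.0316  0.0977] 0.2819124054494244 0.11614930458565141
```

View pics/crop0.png

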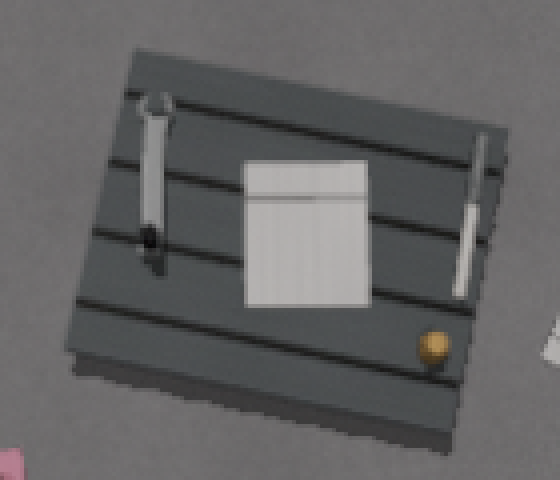

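The crop shows the blank at crop (245–370, 160–307), with its score line at row 198 and the clamp bar on the left (153,100→240). This is the right plate. The bed plate corners are at crop (134,48), (507,128), (66,350) and (453,430), which I'll use for the bed pose.

Run:
```python
from h import *
np.set_printoptions(precision=4,suppress=True)
def px(c):return ((c[0]+.5)/4-.5+235,(c[1]+.5)/4-.5+140)
C=np.array([at("top",px(c),.045)[:2] for c in((134,48),(507,128),(66,350),(453,430))])
print(C,[np.linalg.norm(C[i]-C[j]) for i,j in((0,1),(2,3),(0,2),(1,3))])
cen=C.mean(0);y=C[0]-C[1]+C[2]-C[3];x=C[0]-C[2]+C[1]-C[3]
yaw=(np.arctan2(-y[0],y[1])+np.arctan2(x[1],x[0]))/2
B=np.array([*cen,yaw]);print(B);np.save("bed.npy",B)
P=np.array([at("top",px(c),.051)[:2] for c in((244,161),(368,160),(246,307),(371,306))]);print("blank",P.mean(0),rel(B,P.mean(0)),[rel(B,p) for p in P])
print("blankyaw", np.arctan2(*(P[0]-P[2])[::-1]),np.arctan2(*(P[1]-P[3])[::-1]))
for c in((155,103),(151,236)): print(rel(B,at("top",px(c),.075)))
k=rel(B,at("top",px((150,228)),.103));print("knobtop",k)
print("targets world: pivot",wld(B,(.08,.13)))
```

```text
[[ 0.6959  0.1016]
 [ 0.6285 -0.2087]
 [ 0.4413  0.1543]
 [ 0.3773 -0.158 ]] [np.float64(0.31760095859787113), np.float64(0.31873449932718073), np.float64(0.2600109273007691), np.float64(0.25635629910179525)]
[ 0.5358 -0.0277 -0.2048]
blank [ 0.5375 -0.0413] [ 0.0045 -0.013 ] [array([0.0528, 0.0497]), array([ 0.0749, -0.0499]), array([-0.0658,  0.0236]), array([-0.0441, -0.0753])]
blankyaw 0.011307244217178087 0.005380899115791196
[0.0794 0.1297]
[-0.0292  0.1096]
knobtop [-0.0286  0.11  ]
targets world: pivot [0.6405 0.0833]
```

```bash
cat >> h.py <<'E'
from scipy.spatial.transform import Rotation as Ro
def go(xy,z,yaw=None):
    """move numbers from present pose to bed-frame xy, world z, tool yaw (deg)"""
    s=bot.get_state();R=Ro.from_euler("xyz",s["ee_rot"],degrees=True)
    B=np.load("bed.npy");w=np.array([*wld(B,xy),z])
    if yaw is None:yaw=np.degrees(B[2])+180
    G=Ro.from_euler("xyz",[180,0,yaw],degrees=True)
    print("t",round(s["time"],2),"tcp bed",rel(B,s["position"]).round(4),"z",round(s["position"][2],4),"yaw",s["ee_rot"][2].round(2),"F",np.round(s["ft_force"],1),"w",round(s["grip_width"],4))
    print(" shift",(R.inv().apply(w-s["position"])/.75).round(4),"turn",((R.inv()*G).as_rotvec()/(np.pi/2)).round(4),"world",w.round(3))
E
python3 - <<'E'
from h import *
go((-.13,.35),.215);go((-.1,-.01),.2)
E
```

```text
t 0.7 tcp bed [-0.4912  0.567 ] z 0.2146 yaw 164.82 F [-1.   0.1  0. ] w 0.0918
 shift [-0.4981 -0.2599 -0.0005] turn [ 0.0001  0.     -0.0382] world [0.48  0.341 0.215]
t 0.7 tcp bed [-0.4912  0.567 ] z 0.2146 yaw 164.82 F [-1.   0.1  0. ] w 0.0918
 shift [-0.5668 -0.7366  0.0195] turn [ 0.0001  0.     -0.0382] world [ 0.436 -0.017  0.2  ]
```

Request:
drive_tool(deltas=[[[-0.5, -0.26, 0], [0, 0, -0.038], -0.2], [[-0.5, -0.26, 0], [0, 0, -0.038], -0.2], [[-0.5, -0.26, 0], [0, 0, -0.038], -0.2], [[-0.5, -0.26, 0], [0, 0, -0.038], -0.2], [[-0.5, -0.26, 0], [0, 0, -0.038], -0.2], [[-0.5, -0.26, 0], [0, 0, -0.038], -0.2], [[-0.5, -0.26, 0], [0, 0, -0.038], -0.2], [[-0.5, -0.26, 0], [0, 0, -0.038], -0.2]])

```text
time: 1.5
position: [0.4657, 0.3549, 0.215]
ee_rot: [180.0, 0.0, 168.3]
ft_force: [0.3, 0.6, -0.0]
grip_width: 0.0552
finger_force: 0.0
```

```bash
python3 -c "
from h import *
go((-.1,-.01),.2)"
```

```text
t 1.5 tcp bed [-0.1464  0.3603] z 0.215 yaw 168.25 F [ 0.3  0.6 -0. ] w 0.0552
 shift [-0.062  -0.4938  0.0197] turn [ 0.0005  0.0003 -0.0001] world [ 0.436 -0.017  0.2  ]
```

Request:
drive_tool(deltas=[[[-0.06, -0.48, 0.02], [0, 0, 0], -0.2], [[-0.06, -0.48, 0.02], [0, 0, 0], -0.2], [[-0.06, -0.48, 0.02], [0, 0, 0], -0.2], [[-0.06, -0.48, 0.02], [0, 0, 0], -0.2], [[-0.06, -0.48, 0.02], [0, 0, 0], -0.2], [[-0.06, -0.48, 0.02], [0, 0, 0], -0.2], [[-0.06, -0.48, 0.02], [0, 0, 0], -0.2], [[-0.06, -0.48, 0.02], [0, 0, 0], -0.2]])

```text
time: 2.3
position: [0.4342, -0.0103, 0.1999]
ee_rot: [-180.0, 0.0, 167.8]
ft_force: [-0.1, 0.4, -0.5]
grip_width: 0.055
finger_force: 0.0
```

```bash
python3 -c "
from h import *
save('wrist','w1')
go((-.1,-.01),.0475)
i=eyes.camera_info('wrist');B=np.load('bed.npy')
print(proj('wrist',[[*wld(B,p),.045] for p in((.13,.16),(.13,-.16),(-.13,.16),(-.13,-.16))],i).round())"
```

```text
t 2.35 tcp bed [-0.1028 -0.0035] z 0.1999 yaw 167.82 F [-1.  -1.4 -0.2] w 0.055
 shift [-0.0037 -0.0085  0.2032] turn [-0.0004  0.0004 -0.005 ] world [ 0.436 -0.017  0.048]
[[413. 371.]
 [163. 372.]
 [442. 169.]
 [133. 171.]]
```

View pics/w1.png

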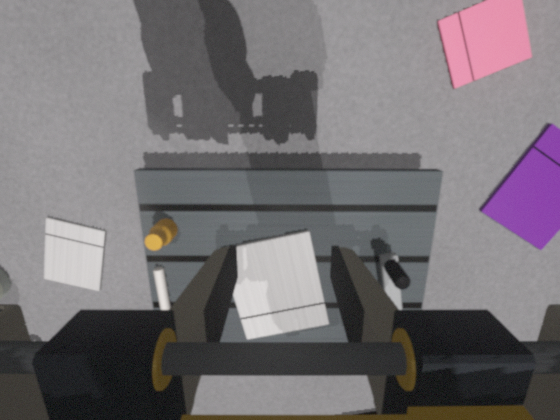

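The wrist view shows the bed's near corners at (136,169) and (440,169), within 3 px of where I predicted them. The blank lies between the fingers at (280,285). Next I descend behind it.

Request:
drive_tool(deltas=[[[-0.004, -0.008, 0.15], [0, 0, -0.005], -0.2], [[-0.004, -0.008, 0.15], [0, 0, -0.005], -0.2], [[-0.004, -0.008, 0.15], [0, 0, -0.005], -0.2], [[-0.004, -0.008, 0.19], [0, 0, -0.005], -0.2], [[-0.004, -0.008, 0.2025], [0, 0, -0.005], -0.2], [[-0.004, -0.008, 0.2025], [0, 0, -0.005], -0.2], [[-0.004, -0.008, 0.2025], [0, 0, -0.005], -0.2]])

```text
time: 3.05
position: [0.4373, -0.0112, 0.0481]
ee_rot: [180.0, 0.0, 168.7]
ft_force: [0.6, -0.2, -0.2]
grip_width: 0.0552
finger_force: 0.0
```

```bash
python3 -c "
from h import *
go((.01,-.01),.0478)"
```

```text
t 3.05 tcp bed [-0.0997 -0.0039] z 0.0481 yaw 168.73 F [ 0.6 -0.2 -0.2] w 0.0552
 shift [-0.1462 -0.0093  0.0005] turn [0.0003 0.0004 0.0052] world [ 0.544 -0.04   0.048]
```

Request:
drive_tool(deltas=[[[-0.01, -0.009, 0], [0, 0, 0.005], -0.2], [[-0.02, -0.009, 0], [0, 0, 0.005], -0.2], [[-0.028, -0.009, 0], [0, 0, 0.005], -0.2], [[-0.036, -0.009, 0], [0, 0, 0.005], -0.2], [[-0.044, -0.009, 0], [0, 0, 0.005], -0.2], [[-0.052, -0.009, 0], [0, 0, 0.005], -0.2], [[-0.06, -0.009, 0], [0, 0, 0.005], -0.2], [[-0.068, -0.009, 0], [0, 0, 0.005], -0.2]])

```text
time: 3.85
position: [0.4858, -0.0283, 0.0476]
ee_rot: [180.0, -0.0, 168.3]
ft_force: [-0.5, 1.6, 1.0]
grip_width: 0.055
finger_force: 0.8
```

```bash
python3 -c "
from h import *
go((.01,-.01),.0478)
save('top','t2')
B=np.load('bed.npy');p,f=fit({'top':mask('top','blank',(312,195))},[.555,-.045,-.1],.12,.1,.045,.051);print(rel(B,p),p[2]-B[2],f)"
```

```text
t 3.85 tcp bed [-0.0488 -0.0107] z 0.0476 yaw 168.26 F [-0.5  1.6  1. ] w 0.055
 shift [-0.0784  0.001  -0.0002] turn [ 0.0001 -0.0003 -0.0001] world [ 0.544 -0.04   0.048]
[ 0.02235767 -0.01303638] 0.10484007403437459 1.0
```

Request:
drive_tool(deltas=[[[-0.008, 0, 0], [0, 0, 0], -0.2], [[-0.016, 0, 0], [0, 0, 0], -0.2], [[-0.024, 0, 0], [0, 0, 0], -0.2], [[-0.032, 0, 0], [0, 0, 0], -0.2], [[-0.04, 0, 0], [0, 0, 0], -0.2], [[-0.048, 0, 0], [0, 0, 0], -0.2], [[-0.056, 0, 0], [0, 0, 0], -0.2], [[-0.064, 0, 0], [0, 0, 0], -0.2]])

```text
time: 4.75
position: [0.533, -0.0383, 0.0477]
ee_rot: [180.0, 0.0, 168.2]
ft_force: [-1.8, 0.2, 0.6]
grip_width: 0.055
finger_force: 0.8
```

```bash
python3 -c "
from h import *
go((.015,-.01),.0478)
a=save('top','t3');b=save('side','s3');w=eyes.camera('wrist')
cv2.imwrite('pics/c3.png',np.hstack([cv2.resize(a[130:230,250:370],(400,333),interpolation=2),cv2.resize(b[170:280,240:370],(394,333),interpolation=2)])[:,:,::-1])"
```

```text
t 4.75 tcp bed [-0.0005 -0.011 ] z 0.0477 yaw 168.24 F [-1.8  0.2  0.6] w 0.055
 shift [-0.0207  0.0013 -0.0001] turn [ 0.      0.0001 -0.0003] world [ 0.548 -0.041  0.048]
```

View pics/c3.png

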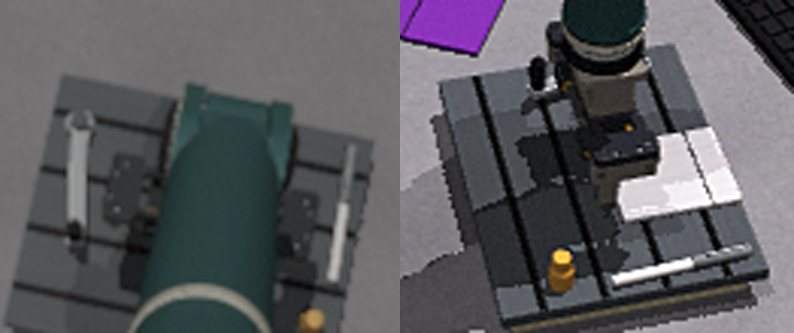

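The side view shows the blank in front of the fingers, apparently square. Its far edge runs from crop (708,126) to (741,203), with the right edge ending at about (620,220). I'll measure those.

```bash
python3 -c "
from h import *
B=np.load('bed.npy')
q=[rel(B,at('side',((x-400)/3.03+240,y/3.03+170),.05)) for x,y in((708,126),(741,203),(620,220))]+[rel(B,at('side',((x-400)/3.03+240,y/3.03+170),.045)) for x,y in((672,45),(767,277),(508,327))]
print(np.round(q,4))
b=cv2.imread('pics/s3.png');
"
```

```text
[[ 0.1284  0.0267]
 [ 0.1277 -0.0804]
 [ 0.0063 -0.0733]
 [ 0.1296  0.1558]
 [ 0.1236 -0.1698]
 [-0.1273 -0.1684]]
```

Request:
drive_tool(deltas=[[[-0.008, 0, 0], [0, 0, 0], -0.2], [[-0.016, 0, 0], [0, 0, 0], -0.2], [[-0.024, 0, 0], [0, 0, 0], -0.2], [[-0.03, 0, 0], [0, 0, 0], -0.2], [[-0.034, 0, 0], [0, 0, 0], -0.2], [[-0.034, 0, 0], [0, 0, 0], -0.2], [[-0.034, 0, 0], [0, 0, 0], -0.2]])

```text
time: 5.6
position: [0.5578, -0.0434, 0.0478]
ee_rot: [180.0, 0.0, 168.2]
ft_force: [-0.1, -0.0, 1.1]
grip_width: 0.0552
finger_force: 0.0
```

```bash
python3 -c "
from h import *
go((.03,-.01),.0478);go((-.12,-.01),.0478)"
```

```text
t 5.6 tcp bed [ 0.0248 -0.0109] z 0.0478 yaw 168.24 F [-0.1 -0.   1.1] w 0.0552
 shift [-0.0069  0.0013  0.    ] turn [ 0.      0.0006 -0.0002] world [ 0.563 -0.044  0.048]
t 5.6 tcp bed [ 0.0248 -0.0109] z 0.0478 yaw 168.24 F [-0.1 -0.   1.1] w 0.0552
 shift [ 1.931e-01  1.200e-03 -1.000e-04] turn [ 0.      0.0006 -0.0002] world [ 0.416 -0.013  0.048]
```

Request:
drive_tool(deltas=[[[0.04, 0, 0], [0, 0, 0], -0.2], [[0.04, 0, -0.06], [0, 0, 0], -0.2], [[0.04, 0, -0.12], [0, 0, 0], -0.2], [[0.05, 0, -0.2], [0, 0, 0], -0.2], [[0.08, 0.1, -0.2], [0, 0, 0], -0.2], [[0.08, 0.25, -0.2], [0, 0, 0], -0.2], [[0.08, 0.35, -0.2], [0, 0, 0], -0.2], [[0.08, 0.35, -0.2], [0, 0, 0], -0.2]])

```text
time: 6.4
position: [0.5413, 0.1633, 0.1976]
ee_rot: [179.9, 0.1, 168.2]
ft_force: [0.7, -0.7, 0.4]
grip_width: 0.0551
finger_force: 0.0
```

```bash
python3 -c "
from h import *
go((.0,.05),.06)
a=save('top','t4');b=save('side','s4');B=np.load('bed.npy')
for c,n in(('top',(318,186)),('side',(330,228))):
  p,f=fit({c:mask(c,'blank',n)},[*wld(B,(.095,-.02)),B[2]],.12,.1,.045,.051);print(c,rel(B,p),p[2]-B[2],f)
im=np.hstack([cv2.resize(a[140:240,240:370],(520,400),interpolation=2)])
cv2.imwrite('pics/c4.png',im[:,:,::-1])"
```

```text
t 6.4 tcp bed [-0.0335  0.1881] z 0.1976 yaw 168.23 F [ 0.7 -0.7  0.4] w 0.0551
 shift [-0.0444 -0.1844  0.1833] turn [ 0.0008  0.001  -0.0004] world [0.546 0.021 0.06 ]
top [ 0.09427003 -0.02512285] 0.055700211635675456 0.0748785138130188
side [ 0.09448795 -0.02380943] 0.014810036484426331 0.07054471969604492
```

View pics/c4.png

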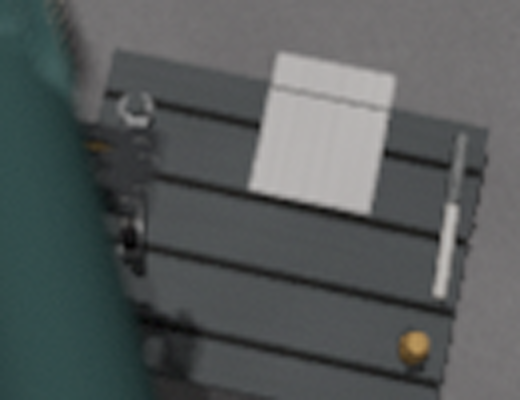

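The crop shows the score line running from (273,87) to (393,107), nearly on the bed's far edge (rows 84 and 110 at those columns). I'll compute the pose from the corners.

```bash
python3 -c "
from h import *
B=np.load('bed.npy')
P=np.array([rel(B,at('top',((x+.5)/4-.5+240,(y+.5)/4-.5+140),z)) for x,y,z in((278,51,.051),(397,75,.051),(250,190,.051),(370,214,.051),(115,50,.045),(488,130,.045),(273,87,.051),(393,107,.051))])
print(P.round(4),P[:4].mean(0),(P[0]-P[2]),P[1]-P[3])"
```

```text
[[ 0.1545  0.0247]
 [ 0.1549 -0.0762]
 [ 0.0333  0.024 ]
 [ 0.034  -0.0761]
 [ 0.129   0.158 ]
 [ 0.1262 -0.1595]
 [ 0.1231  0.0227]
 [ 0.1271 -0.0779]] [ 0.09418919 -0.02591298] [0.12119161 0.00072352] [ 1.20897732e-01 -9.09567912e-05]
```

```bash
python3 -c "
from h import *
go((.0,-.025),.0478)"
```

```text
t 6.6 tcp bed [-0.0337  0.1872] z 0.1966 yaw 168.41 F [-0.5 -0.9 -0.1] w 0.0552
 shift [-0.0442 -0.283   0.1984] turn [-0.0001  0.0001  0.0017] world [ 0.531 -0.052  0.048]
```

Request:
drive_tool(deltas=[[[-0.044, -0.283, 0], [0, 0, 0.001], -0.2], [[-0.044, -0.283, 0], [0, 0, 0.001], -0.2], [[-0.044, -0.283, 0], [0, 0, 0.001], -0.2], [[-0.044, -0.283, 0], [0, 0, 0.001], -0.2], [[-0.044, -0.283, 0], [0, 0, 0.001], -0.2], [[-0.044, -0.283, 0.06], [0, 0, 0.001], -0.2], [[-0.044, -0.283, 0.1], [0, 0, 0.001], -0.2], [[-0.044, -0.283, 0.1], [0, 0, 0.001], -0.2]])

```text
time: 7.4
position: [0.5264, -0.0552, 0.1186]
ee_rot: [-179.9, -0.4, 168.0]
ft_force: [-1.0, 0.5, 0.2]
grip_width: 0.0551
finger_force: 0.0
```

```bash
python3 -c "
from h import *
go((.0,-.025),.0478)"
```

```text
t 7.4 tcp bed [-0.0036 -0.0288] z 0.1186 yaw 167.96 F [-1.   0.5  0.2] w 0.0551
 shift [-0.0055  0.0053  0.0943] turn [-0.0015 -0.0046 -0.0034] world [ 0.531 -0.052  0.048]
```

Request:
drive_tool(deltas=[[[0, 0, 0.05], [0, 0, 0], -0.2], [[0, 0, 0.08], [0, 0, 0], -0.2], [[0, 0, 0.09], [0, 0, 0], -0.2], [[0, 0, 0.09], [0, 0, 0], -0.2], [[0, 0, 0.09], [0, 0, 0], -0.2]])

```text
time: 7.9
position: [0.5312, -0.0537, 0.0558]
ee_rot: [180.0, 0.1, 168.1]
ft_force: [-0.4, -0.4, 0.0]
grip_width: 0.0553
finger_force: 0.0
```

```bash
python3 -c "
from h import *
go((.029,-.025),.0478)"
```

```text
t 7.9 tcp bed [ 0.0008 -0.0264] z 0.0558 yaw 168.12 F [-0.4 -0.4  0. ] w 0.0553
 shift [-0.0375  0.0019  0.0108] turn [ 0.0002  0.0015 -0.0016] world [ 0.559 -0.058  0.048]
```

Request:
drive_tool(deltas=[[[0, 0, 0.0105], [0, 0, -0.001], -0.2], [[-0.01, 0, 0.0105], [0, 0, -0.001], -0.2], [[-0.02, 0, 0.0105], [0, 0, -0.001], -0.2], [[-0.027, 0, 0.0105], [0, 0, -0.001], -0.2], [[-0.032, 0, 0.0105], [0, 0, -0.001], -0.2], [[-0.0375, 0, 0.0105], [0, 0, -0.001], -0.2], [[-0.0375, 0, 0.0105], [0, 0, -0.001], -0.2], [[-0.0375, 0, 0.0105], [0, 0, -0.001], -0.2]])

```text
time: 8.7
position: [0.5577, -0.059, 0.0463]
ee_rot: [-180.0, 0.0, 168.2]
ft_force: [-0.6, 0.1, -0.3]
grip_width: 0.0554
finger_force: 0.0
```

```bash
python3 -c "
from h import *
go((.029,-.025),.0478)"
```

```text
t 8.7 tcp bed [ 0.0279 -0.0262] z 0.0463 yaw 168.24 F [-0.6  0.1 -0.3] w 0.0554
 shift [-0.0015  0.0016 -0.002 ] turn [-0.      0.0002 -0.0002] world [ 0.559 -0.058  0.048]
```

Request:
drive_tool(deltas=[[[0.03, 0, 0], [0, 0, 0], -0.2], [[0.05, 0, -0.03], [0, 0, 0], -0.2], [[0.06, 0, -0.09], [0, 0, 0], -0.2], [[0.06, 0, -0.15], [0, 0, 0], -0.2], [[0.06, 0, -0.18], [0, 0, 0], 1], [[0.06, 0, -0.18], [0, 0, 0], 1], [[0.06, 0, -0.18], [0, 0, 0], 1]], force=10)

```text
time: 9.4
position: [0.5135, -0.0496, 0.1814]
ee_rot: [180.0, 0.0, 168.3]
ft_force: [-0.5, -0.7, -0.0]
grip_width: 0.0332
finger_force: 0.0
```

```bash
cat >> h.py <<'E'
def knobpose(th,gap=.018):
    t=np.array([np.sin(th),-np.cos(th)]);k=np.array([.08,.13])-.115*np.array([np.cos(th),np.sin(th)])
    return k-gap*t, np.degrees(np.load("bed.npy")[2]+th)+90   # tool -x along tangent
E
python3 -c "
from h import *
print(np.round(bot.get_state()['qpos'],1))
b=save('side','s5');B=np.load('bed.npy')
p,f=fit({'side':mask('side','blank',(330,228))},[*wld(B,(.095,-.02)),B[2]],.12,.1,.045,.051);print(rel(B,p),p[2]-B[2],f)
q,y=knobpose(.15,.045);print(q,y);go(q,.19,y)"
```

```text
[-14.7  16.3  19.5 113.4  -6.9  51.3  86.7]
[ 0.09717562 -0.02391741] -0.006960436856466606 0.04863101243972778
[-0.04043339  0.15730931] 86.85789520964536
t 9.5 tcp bed [-0.0182 -0.0262] z 0.18 yaw 168.25 F [ 0.8 -0.3  1.2] w 0.0252
 shift [ 0.0297  0.2447 -0.0134] turn [-1.300e-03 -9.000e-04  9.044e-01] world [0.528 0.135 0.19 ]
```

Request:
drive_tool(deltas=[[[0.03, 0.06, -0.02], [0, 0, 0.09], 1], [[0.03, 0.12, -0.02], [0, 0, 0.18], 1], [[0.03, 0.18, -0.02], [0, 0, 0.27], 1], [[0.03, 0.245, -0.02], [0, 0, 0.36], 1], [[0.03, 0.245, -0.02], [0, 0, 0.45], 1], [[0.03, 0.245, -0.02], [0, 0, 0.54], 1], [[0.03, 0.245, -0.02], [0, 0, 0.63], 1], [[0.03, 0.245, -0.02], [0, 0, 0.72], 1]])

```text
time: 10.3
position: [0.5281, 0.1345, 0.1944]
ee_rot: [-179.8, 0.1, 103.1]
ft_force: [-0.5, -0.3, 0.5]
grip_width: 0.0002
finger_force: 0.0
```

```bash
python3 -c "
from h import *
print(np.round(bot.get_state()['qpos'],1))
q,y=knobpose(.15,.045);go(q,.19,y)"
```

```text
[-39.3  18.8  26.3 109.1 -10.   54.6   4.7]
t 10.3 tcp bed [-0.0405  0.1572] z 0.1944 yaw 103.13 F [-0.5 -0.3  0.5] w 0.0002
 shift [0.     0.0002 0.0058] turn [-0.002   0.001   0.1808] world [0.528 0.135 0.19 ]
```

Request:
drive_tool(deltas=[[[0, 0, 0.02], [0, 0, 0.09], 1], [[0, 0, 0.04], [0, 0, 0.18], 1], [[0, 0, 0.04], [0, 0, 0.18], 1], [[0, 0, 0.04], [0, 0, 0.18], 1]])

```text
time: 10.7
position: [0.5284, 0.1345, 0.1653]
ee_rot: [-179.9, 0.1, 87.4]
ft_force: [-0.2, 0.1, -0.1]
grip_width: 0.0001
finger_force: 0.0
```

```bash
python3 -c "
from h import *
B=np.load('bed.npy');i=eyes.camera_info('wrist');w=save('wrist','w6')
for r in nets.place_of('wrist','clamp_knob'):
  k=rel(B,at('wrist',r['pixel'],.084,i));print(np.round(r['pixel']),r['score'],k,np.arctan2(.13-k[1],.08-k[0]),np.hypot(*(k-[.08,.13])))
save('side','s6')
for r in nets.place_of('side','clamp_knob'): print(r['score'],np.round(r['pixel']),rel(B,at('side',r['pixel'],.084)))
q,y=knobpose(.15,.045);go(q,.078,y)"
```

```text
0.58 [285. 196.] [-0.03493768  0.1015633 ]
t 10.9 tcp bed [-0.0393  0.1577] z 0.1668 yaw 87.32 F [-0.3  0.   0.1] w 0.0008
 shift [-0.0003 -0.0016  0.1184] turn [ 0.0005 -0.0003  0.0051] world [0.528 0.135 0.078]
```

View pics/w6.png

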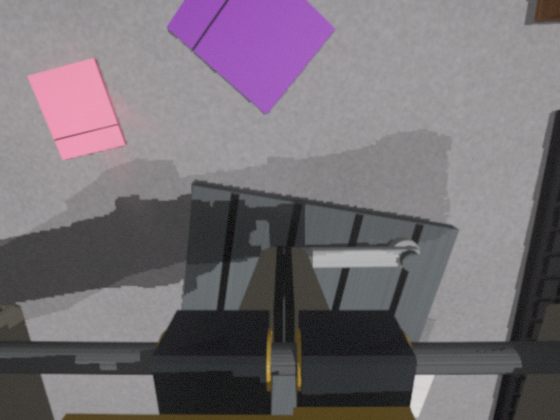

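The wrist view shows the bar from the pivot at (405,255) to (313,258), with the fingertips covering the knob at about (285,255). That matches the estimate, so I'll descend outside the knob.

Request:
drive_tool(deltas=[[[0, 0, 0.06], [0, 0, 0.004], 1], [[0, 0, 0.1], [0, 0, 0.004], 1], [[0, 0, 0.118], [0, 0, 0.004], 1], [[0, 0, 0.118], [0, 0, 0.004], 1], [[0, 0, 0.118], [0, 0, 0.004], 1]])

```text
time: 11.4
position: [0.53, 0.1347, 0.0789]
ee_rot: [179.9, -0.0, 86.9]
ft_force: [-0.7, -0.5, -0.5]
grip_width: 0.0006
finger_force: 0.0
```

```bash
python3 -c "
from h import *
for th,g in((.15,.03),(.18,.018),(.26,.018),(.34,.018),(.42,.018),(.5,.018),(.58,.018),(.66,.018)):
  q,y=knobpose(th,g);print(th);go(q,.078,y)" | grep -v tcp | sed 's/world.*//'; python3 -c "
from h import *
go((0,0),0)"
```

```text
0.15
 shift [-0.0203 -0.0024  0.0012] turn [ 0.001  -0.0004  0.0003] 
0.18
 shift [-0.0409 -0.0031  0.0012] turn [ 0.001  -0.0004 -0.0188] 
0.26
 shift [-0.0533 -0.0041  0.0012] turn [ 0.001  -0.0003 -0.0697] 
0.34
 shift [-0.0657 -0.0042  0.0012] turn [ 0.001  -0.0003 -0.1206] 
0.42
 shift [-0.0781 -0.0033  0.0012] turn [ 0.0011 -0.0002 -0.1716] 
0.5
 shift [-0.0904 -0.0014  0.0012] turn [ 1.100e-03 -2.000e-04 -2.225e-01] 
0.58
 shift [-0.1024  0.0015  0.0012] turn [ 1.100e-03 -1.000e-04 -2.734e-01] 
0.66
 shift [-0.1142  0.0053  0.0012] turn [ 1.100e-03 -1.000e-04 -3.244e-01] 
t 11.4 tcp bed [-0.0387  0.1578] z 0.0789 yaw 86.89 F [-0.7 -0.5 -0.5] w 0.0006
 shift [-0.2159  0.0193  0.1052] turn [ 1.100e-03  4.000e-04 -9.042e-01] world [ 0.536 -0.028  0.   ]
```

Request:
drive_tool(deltas=[[[-0.02, -0.0025, 0], [0, 0, 0], 1], [[-0.041, -0.003, 0], [0, 0, -0.019], 1], [[-0.053, -0.004, 0], [0, 0, -0.07], 1], [[-0.066, -0.004, 0], [0, 0, -0.12], 1], [[-0.078, -0.0035, 0], [0, 0, -0.17], 1], [[-0.09, -0.0015, 0], [0, 0, -0.22], 1], [[-0.102, 0.0015, 0], [0, 0, -0.273], 1], [[-0.114, 0.005, 0], [0, 0, -0.324], 1]])

```text
time: 12.2
position: [0.5286, 0.048, 0.0794]
ee_rot: [179.9, 0.0, 116.2]
ft_force: [-0.5, 1.4, -0.7]
grip_width: 0.0006
finger_force: 0.5
```

```bash
python3 -c "
from h import *
b=save('side','s7')
cv2.imwrite('pics/c7.png',cv2.resize(b[150:290,230:390],(640,560),interpolation=2)[:,:,::-1])
for th in(.74,.82,.9,.98,1.06,1.14,1.22,1.3):
  q,y=knobpose(th,.017);print(th);go(q,.078,y)" | sed 's/world.*//'
```

```text
0.74
t 12.25 tcp bed [-0.0215  0.0709] z 0.0795 yaw 116.25 F [ 0.3 -1.  -0.5] w 0.0005
 shift [-0.0104  0.0005  0.0021] turn [ 0.0016  0.0011 -0.049 ] 
0.82
t 12.25 tcp bed [-0.0215  0.0709] z 0.0795 yaw 116.25 F [ 0.3 -1.  -0.5] w 0.0005
 shift [-0.0228  0.0002  0.0021] turn [ 0.0016  0.0012 -0.1   ] 
0.9
t 12.25 tcp bed [-0.0215  0.0709] z 0.0795 yaw 116.25 F [ 0.3 -1.  -0.5] w 0.0005
 shift [-0.0351  0.0008  0.0021] turn [ 0.0015  0.0012 -0.1509] 
0.98
t 12.25 tcp bed [-0.0215  0.0709] z 0.0795 yaw 116.25 F [ 0.3 -1.  -0.5] w 0.0005
 shift [-0.0474  0.0024  0.0021] turn [ 0.0015  0.0013 -0.2018] 
1.06
t 12.25 tcp bed [-0.0215  0.0709] z 0.0795 yaw 116.25 F [ 0.3 -1.  -0.5] w 0.0005
 shift [-0.0596  0.005   0.0022] turn [ 0.0014  0.0014 -0.2528] 
1.14
t 12.25 tcp bed [-0.0215  0.0709] z 0.0795 yaw 116.25 F [ 0.3 -1.  -0.5] w 0.0005
 shift [-0.0714  0.0085  0.0022] turn [ 0.0014  0.0014 -0.3037] 
1.22
t 12.25 tcp bed [-0.0215  0.0709] z 0.0795 yaw 116.25 F [ 0.3 -1.  -0.5] w 0.0005
 shift [-0.083   0.013   0.0022] turn [ 0.0013  0.0015 -0.3546] 
1.3
t 12.25 tcp bed [-0.0215  0.0709] z 0.0795 yaw 116.25 F [ 0.3 -1.  -0.5] w 0.0005
 shift [-0.0941  0.0184  0.0023] turn [ 0.0013  0.0015 -0.4056]
```

View pics/c7.png

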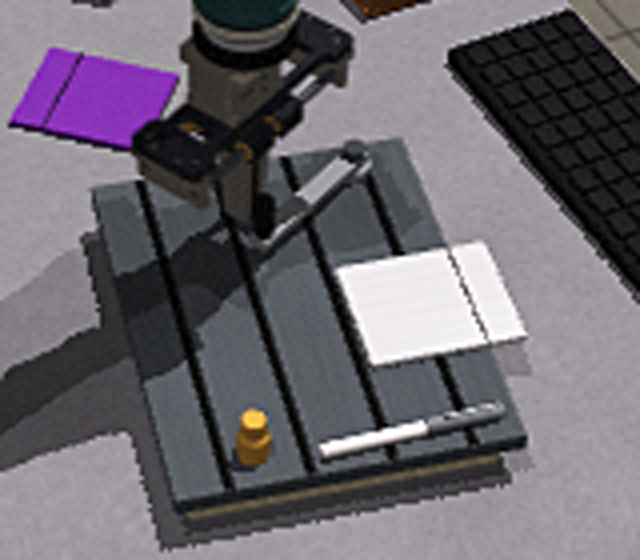

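The side crop shows the bar swung with the knob at (262,215), and the blank at (430,300) square with its score line on the edge. I'll continue the arc.

Request:
drive_tool(deltas=[[[-0.01, 0, 0], [0, 0, -0.05], 1], [[-0.023, 0, 0], [0, 0, -0.1], 1], [[-0.035, 0.001, 0], [0, 0, -0.15], 1], [[-0.047, 0.0025, 0], [0, 0, -0.2], 1], [[-0.06, 0.005, 0], [0, 0, -0.253], 1], [[-0.071, 0.0085, 0], [0, 0, -0.304], 1], [[-0.083, 0.013, 0], [0, 0, -0.355], 1], [[-0.094, 0.018, 0], [0, 0, -0.405], 1]])

```text
time: 13.05
position: [0.5709, -0.0097, 0.0788]
ee_rot: [-180.0, 0.0, 152.5]
ft_force: [-1.2, -0.8, 0.7]
grip_width: 0.0009
finger_force: 0.6
```

```bash
python3 -c "
from h import *
for th in(1.36,1.42,1.48,1.54):
  q,y=knobpose(th,.017);print(th);go(q,.078,y)" | sed 's/world.*//'
```

```text
1.36
t 13.05 tcp bed [0.0308 0.0247] z 0.0788 yaw 152.54 F [-1.2 -0.8  0.7] w 0.0009
 shift [-0.0123 -0.0016  0.0011] turn [-0.0003  0.0002 -0.0405] 
1.42
t 13.05 tcp bed [0.0308 0.0247] z 0.0788 yaw 152.54 F [-1.2 -0.8  0.7] w 0.0009
 shift [-0.0216 -0.002   0.0011] turn [-0.0003  0.0002 -0.0787] 
1.48
t 13.05 tcp bed [0.0308 0.0247] z 0.0788 yaw 152.54 F [-1.2 -0.8  0.7] w 0.0009
 shift [-0.0309 -0.002   0.0011] turn [-0.0003  0.0002 -0.1169] 
1.54
t 13.05 tcp bed [0.0308 0.0247] z 0.0788 yaw 152.54 F [-1.2 -0.8  0.7] w 0.0009
 shift [-0.0401 -0.0014  0.0011] turn [-0.0003  0.0002 -0.1551]
```

Request:
drive_tool(deltas=[[[-0.011, -0.001, 0], [0, 0, -0.04], 1], [[-0.021, -0.002, 0], [0, 0, -0.079], 1], [[-0.031, -0.002, 0], [0, 0, -0.117], 1], [[-0.037, -0.001, 0], [0, 0, -0.155], 1], [[-0.04, -0.001, 0], [0, 0, -0.155], 1], [[-0.04, -0.001, 0], [0, 0, -0.155], 1]])

```text
time: 13.65
position: [0.5978, -0.0237, 0.0786]
ee_rot: [-180.0, 0.1, 166.3]
ft_force: [-0.5, 0.3, -0.6]
grip_width: 0.0008
finger_force: 0.0
```

```bash
python3 -c "
from h import *
q,y=knobpose(1.56,.017);go(q,.078,y)"
```

```text
t 13.65 tcp bed [0.0599 0.0166] z 0.0786 yaw 166.27 F [-0.5  0.3 -0.6] w 0.0008
 shift [-0.0025 -0.0017  0.0008] turn [-0.      0.0009 -0.0153] world [ 0.599 -0.025  0.078]
```

Request:
drive_tool(deltas=[[[0.03, 0, 0], [0, 0, 0], 1], [[0.06, 0, 0], [0, 0, 0], 1], [[0.06, 0, -0.06], [0, 0, 0], 1], [[0.06, 0, -0.12], [0, 0, 0], 1], [[0.06, 0, -0.18], [0, 0, 0], 1], [[0.08, 0.06, -0.18], [0, 0, 0], 1], [[0.08, 0.12, -0.18], [0, 0, 0], 1], [[0.08, 0.18, -0.18], [0, 0, 0], 1]])

```text
time: 14.45
position: [0.5709, 0.1239, 0.2144]
ee_rot: [179.9, 0.1, 166.3]
ft_force: [0.2, -0.4, -0.3]
grip_width: 0.0003
finger_force: 0.0
```

Request:
drive_tool(deltas=[[[0, 0.06, 0], [0, 0, 0], 1], [[0, 0.12, 0], [0, 0, 0], 1], [[0, 0.18, 0], [0, 0, 0], 1], [[0, 0.2, 0], [0, 0, 0], 1], [[0, 0.2, 0], [0, 0, 0], 1]])

```text
time: 14.95
position: [0.6051, 0.2713, 0.2126]
ee_rot: [180.0, -0.0, 166.6]
ft_force: [0.2, -0.7, -0.2]
grip_width: 0.0004
finger_force: 0.0
```

```bash
python3 -c "
from h import *
go((0,0),.2)
B=np.load('bed.npy')
a=save('top','t8');b=save('side','s8')
for c,n in(('top',(318,186)),('side',(330,228))):
  p,f=fit({c:mask(c,'blank',n)},[*wld(B,(.098,-.024)),B[2]],.12,.1,.045,.051);print(c,rel(B,p),p[2]-B[2],f)
  for r in nets.place_of(c,'clamp_knob')[:1]:print(r['score'],rel(B,at(c,r['pixel'],.084)))
cv2.imwrite('pics/c8.png',np.hstack([cv2.resize(a[140:240,240:370],(390,300),interpolation=2),cv2.resize(b[170:290,240:390],(375,300),interpolation=2)])[:,:,::-1])"
```

```text
t 14.95 tcp bed [0.0071 0.3068] z 0.2126 yaw 166.64 F [ 0.2 -0.7 -0.2] w 0.0004
 shift [-0.0021 -0.4092  0.0165] turn [ 0.0004 -0.0003 -0.018 ] world [ 0.536 -0.028  0.2  ]
top [ 0.09617464 -0.02468139] 0.006644047613386245 0.05883336067199707
0.64 [0.06640643 0.01610813]
side [ 0.098 -0.024] 0.0 1.0
0.46 [0.07658929 0.0090508 ]
```

View pics/c8.png

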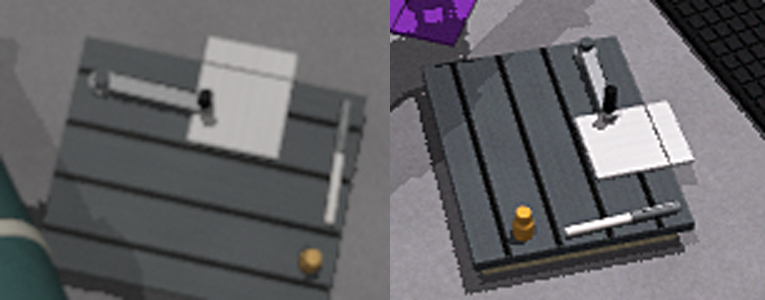

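The crops show the score line over the bed edge, allowing for parallax. The bar is parallel to the far edge, so the arm is at about 1.55 rad. The knob stands about 10 mm inside the blank's left edge, the collet and pen are where they were, and the robot is clear.

```bash
python3 -c "
from h import *
print(bot.sign_off())"
```

```text
the job is handed in; nothing more can be done
None
```

The job is handed in, but the hand-in returned no verdict. My last measurements put the blank about 30 mm over the far edge (within about 4 mm) and square to it, with the hold-down arm fully across at about 1.55 rad, the knob over the blank and the robot clear.

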